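Put the sponge saddles back on the rail and lock the chopper's lid

ROBOT

A 6-joint arm with a two-finger parallel gripper is mounted at the origin on the work surface. World frame = base frame: x ahead of the robot, y to its left, z up, the work surface at z = 0. Lengths are in m, angles in degrees, forces in N, time in s.
With the tool pointing down it reaches from about 0.3 to 0.775 m from the base axis. Payload 14.6 kg.
Tool frame: the origin (TCP) lies at the very end of the fingers, on their centre line; the grasp point (between the pads) lies r.pinch_z behind it (r.pinch_z is the distance from the TCP to the grasp point, in m); z points along the fingers, x is the direction in which the jaws open and shut, and the axes are right-handed (so a half turn about z gives the same grasp; the last joint's range is limited). The gripper opens to 85 mm and grips with 20 to 120 N. Pads are 22 mm wide; open, the fingers measure 114 mm over their backs; the gripper's body (76 mm by 85 mm) begins 54 mm behind the grasp point. The pads swing forward as they close: fully open they stand 13 mm farther back than shut.
Start: joints at [-76.811, 17.183, 87.147, -0, 75.671, -3.816], TCP at [0.161, -0.526, 0.231] pointing down, gripper open.
Joint ranges: [-173.82, 173.82], [-45.26, 126.66], [13.44, 144.39], [-59.66, 239.66], [0, 175.72], [-146.38, 146.38]. Speed limits (degrees/s): [127.2, 127.2, 147.25, 180, 180, 180].

INTERFACE

Orientations are given as [roll, pitch, yaw] about the fixed x, y, z axes, in that order (R = Rz(yaw) Ry(pitch) Rx(roll)).
In Python, from station import r gives the robot as it stands. The module is installed in compiled form; this text tells all that it offers.
- The arm moves only by the shell command python3 -m jog 'ROWS'. ROWS is JSON, a list of rows, each a list of 5 numbers: the shift along the tool's x, y, z in cm, then the turn about the tool's z in rad, then the finger opening in cm, from 0 to 8.54. A call has 1 to 10 rows; each row shifts and turns the commanded pose from where the row before left it, along the tool's axes as they then stand; what a row does not reach is not made up. A row lasts 1/12 s, in which the tool goes at most 41.7 mm and 7.16 degrees, less where a joint would pass 70% of its speed; a pose out of reach is approached as far as the arm can. A call is refused whole if a number of a shift passes 4.17 or a number of a turn 0.125, either way. A call with a gripper value outside its range is refused whole. The fingers move at their own pace and stop on an object; the grip force is fixed at half the most. Time passes only in rows, so rows that do not move let the fingers close. It gives the time, the measured TCP pose, the force and the opening at its end, in the units of the state.
- r.get_obs(): the state, without advancing time (a new reading comes with each control period).
- r.capture(name): name is "side" or "top"; returns (picture, depth): 400x640x3 uint8, red, green, blue; 400x640 float32, m along the optical axis (not along the pixel's ray), 0 where there is no reading.
- r.camera_params(name): a dict with "intrinsics" (3x3 intrinsics, pixels), "k1" (the pictures are not rectified: a ray, as slopes to the right and down, at radius r is drawn at 1 + k1 r^2 times it, then the intrinsics apply), "rvec" (rotation vector, rad) and "tvec" (3), from world to camera coordinates, as OpenCV has them. Camera axes: x right, y down, z forward; pixel columns grow to the right and rows downward; lengths in m; the calibration is good to about 2 mm. A picture is of the moment at which its call begins. camera_params takes no time and is no camera call.
- r.sign_off(): hands the job in, once; it reports no verdict.
The state is a dict: "time_s": time; "q": joint angles; "qvel": joint speeds; "effort": joint torques, N m; "ee_pos": TCP position; "tcp_rot": TCP orientation; "force": force on the tool from outside, world axes, zero at the start; "moment": the same for the moment, N m; "opening": opening from 0.0 (shut) to 1.0 (fully open).
Only numpy, scipy, OpenCV 4.12 (cv2) and the standard library are available. Lean on these libraries where they do the work, as an engineer would, in place of code of your own. Each camera call takes 0.05 s, during which the arm holds its last target. There are 200 camera calls.

TASK

The washing-up has dried on the mat: put it back. Hang every sponge saddle over the drying rail, astride the bar with its bend resting on it and its walled pocket (not the flat shelf) on the robot's side, and close the chopper: set the lid on with its lugs in the slots, press it fully down and twist it clockwise (seen from above) until it stops. Leave everything else on the counter where it stands.

Things in the scene. Friction and masses are not known exactly. Their poses are not given: they have to be found in the camera images.
- rail: fixed drying rail: a level flat-topped steel bar 16 mm wide, 20 mm high, 420 mm long along its y axis, top 170 mm above the counter; at each end (y = +-210 mm) a 16 mm square post on a 90 x 36 mm foot 8 mm thick. Origin on the counter under the bar's middle; its -x side is the robot's side
- rail_top (a point): middle of the top face of the rail's bar, axes as the rail's
- chopper: fixed food chopper, 132 mm across the foot, 108 mm across the bowl, 150 mm tall, mouth up. Origin at the centre of its underside, z up. The rim is a white collar 8 mm thick with a round mouth 66 mm across and two open slots 23 mm wide, reaching 43 mm from the axis, at its +y and -y; a nub outside the bowl marks each slot
- lid: loose white lid, 160 g, starts upright. Origin at the centre of its underside, z up. From below: plug 60 mm across, 18 mm high, with two lugs 16 mm wide, 8 mm high at its foot reaching 40 mm out along the lid's +y and -y; flange 92 mm across, 18 to 26 mm up; grip bar 14 mm thick (x), 62 mm long (y, in line with the lugs), 26 to 58 mm up
- chopper_mouth (a point): centre of the collar's top, 150 mm above the chopper's origin. Fully down, the lid's flange lies on the collar, its origin 18 mm below this point; if the lugs miss the slots it stands 18 mm higher. Under the collar the lugs then turn freely clockwise (from above) about 80 degrees to a hard stop; anticlockwise is blocked. The lid fits either way round
- saddle1: sponge saddle of 4 mm aluminium, up to five alike, 160 g, standing bend up: an upside-down U, 38 mm over its legs (x), 30 mm clear between, 64 mm wide (y), 90 mm tall, bend's underside 86 mm up. At the foot of the -x leg a walled pocket 34 mm high, of the +x leg a flat shelf 6 mm high, both 45 mm out. Origin midway between the legs' lower ends, z up. Hangs level; grip from above across both legs
- saddle1_pocket (a point): middle of the pocket of saddle1, 32 mm to -x and 20 mm above its origin
- saddle2: sponge saddle of 4 mm aluminium, up to five alike, 160 g, standing bend up: an upside-down U, 38 mm over its legs (x), 30 mm clear between, 64 mm wide (y), 90 mm tall, bend's underside 86 mm up. At the foot of the -x leg a walled pocket 34 mm high, of the +x leg a flat shelf 6 mm high, both 45 mm out. Origin midway between the legs' lower ends, z up. Hangs level; grip from above across both legs
- saddle2_pocket (a point): middle of the pocket of saddle2, 32 mm to -x and 20 mm above its origin
- saddle3: sponge saddle of 4 mm aluminium, up to five alike, 160 g, standing bend up: an upside-down U, 38 mm over its legs (x), 30 mm clear between, 64 mm wide (y), 90 mm tall, bend's underside 86 mm up. At the foot of the -x leg a walled pocket 34 mm high, of the +x leg a flat shelf 6 mm high, both 45 mm out. Origin midway between the legs' lower ends, z up. Hangs level; grip from above across both legs
- saddle3_pocket (a point): middle of the pocket of saddle3, 32 mm to -x and 20 mm above its origin
- saddle4: sponge saddle of 4 mm aluminium, up to five alike, 160 g, standing bend up: an upside-down U, 38 mm over its legs (x), 30 mm clear between, 64 mm wide (y), 90 mm tall, bend's underside 86 mm up. At the foot of the -x leg a walled pocket 34 mm high, of the +x leg a flat shelf 6 mm high, both 45 mm out. Origin midway between the legs' lower ends, z up. Hangs level; grip from above across both legs
- saddle4_pocket (a point): middle of the pocket of saddle4, 32 mm to -x and 20 mm above its origin
- saddle5: sponge saddle of 4 mm aluminium, up to five alike, 160 g, standing bend up: an upside-down U, 38 mm over its legs (x), 30 mm clear between, 64 mm wide (y), 90 mm tall, bend's underside 86 mm up. At the foot of the -x leg a walled pocket 34 mm high, of the +x leg a flat shelf 6 mm high, both 45 mm out. Origin midway between the legs' lower ends, z up. Hangs level; grip from above across both legs
- saddle5_pocket (a point): middle of the pocket of saddle5, 32 mm to -x and 20 mm above its origin
- spice_jar: bystander, to be left alone: small spice jar, 52 mm across, 75 mm tall; origin at the centre of its underside
- spice_jar2: bystander, to be left alone: amber jar, 52 mm across, 100 mm tall; origin at the centre of its underside
- green_bottle: bystander, to be left alone: green glass bottle, 64 mm across, 230 mm tall; origin at the centre of its underside
- mug: bystander, to be left alone: white mug, 78 mm across, 90 mm tall, handle to its +y; origin at the centre of its underside
- bowl: bystander, to be left alone: glass bowl, 140 mm across, 60 mm tall; origin at the centre of its underside
- napkin_holder: bystander, to be left alone: steel napkin holder, 60 x 130 x 106 mm; origin at the centre of its underside
There are look-alikes about, which are no part of the job. What is shaped like the lid but brown or purple is not meant.

How it is judged:
By the outcome, as a careful person would: the job done as asked, in the order asked, and still so for the second after the job is handed in, with the robot touching nothing.
Of saddle1, saddle2, saddle3, saddle4, saddle5 only 3 to 5 are there at a start; the rules pass over those that are not, and their reading is None.
At some moment in a run one of saddle1, saddle2, saddle3, saddle4, saddle5, lid may be knocked a few centimetres aside while the robot is not near it.
It also fails if it takes over 210 s, if anything falls off the work surface, if the arm or the gripper's body presses on something with over 40 N, if the wrist force passes 120 N, or if a joint passes its speed limit or range.

## Working session

There is one attempt and no reset: what is moved stays moved. The work goes in short steps, Python scripts to look and compute and a shell command to move; the robot and the scene stay as the last step left them, time stands still between calls to the robot, and variables do not carry over. Pictures are saved under pics/ and viewed, about 12 in all and at most 16, crops included, and the job is handed in when it is done.

```bash
mkdir -p pics; cat > h.py <<'E'
import numpy as np, cv2
from station import r
def cap(n,save=None):
    im,d=r.capture(n)
    p=r.camera_params(n)
    if save: cv2.imwrite('pics/'+save,im[:,:,::-1])
    return im,d,p
def cloud(d,p):
    K=np.array(p['intrinsics'],float);k1=p['k1']
    v,u=np.mgrid[0:400,0:640].astype(float)
    pts=np.stack([u.ravel(),v.ravel()],1).reshape(-1,1,2)
    n=cv2.undistortPoints(pts,K,np.array([k1,0,0,0.])).reshape(400,640,2)
    c=np.dstack([n[...,0]*d,n[...,1]*d,d])
    R=cv2.Rodrigues(np.array(p['rvec'],float))[0];t=np.array(p['tvec'],float).ravel()
    w=(c-t)@R
    w[d==0]=np.nan
    return w
E
python3 - <<'E'
from h import *
for n in('top','side'):
    im,d,p=cap(n,n+'0.png'); w=cloud(d,p); np.savez(n+'0.npz',im=im,w=w)
    R=cv2.Rodrigues(np.array(p['rvec'],float))[0]
    print(n,p,'pos',-R.T@np.array(p['tvec']).ravel())
o=r.get_obs();print(o,r.pinch_z)
E
```

```text
top {'intrinsics': array([[509.42848047,   0.        , 313.67931768],
       [  0.        , 509.42848047, 198.71528883],
       [  0.        ,   0.        ,   1.        ]]), 'k1': -0.06588563595571412, 'rvec': array([ 2.16699847, -2.15017196,  0.12815997]), 'tvec': array([0.00770549, 0.53480398, 1.62431803])} pos [0.33601251 0.00836276 1.67675562]
side {'intrinsics': array([[506.81362961,   0.        , 314.56419562],
       [  0.        , 506.81362961, 200.77637823],
       [  0.        ,   0.        ,   1.        ]]), 'k1': 0.04483438650722808, 'rvec': array([ 2.16701217,  0.27924432, -0.13101575]), 'tvec': array([-0.49947534,  0.03146553,  1.82347322])} pos [ 0.83933235 -1.30788767  1.07725175]
{'time_s': 0.1, 'q': array([-7.68106151e+01,  1.72114544e+01,  8.71765428e+01, -2.05233431e-03,
        7.56712349e+01, -3.81537738e+00]), 'qvel': array([ 0.0212403 , -0.02931856, -0.13618965,  0.07400023,  0.04279272,
       -0.05238717]), 'effort': array([ 2.29122641e-03, -5.44373631e+01, -3.62369013e+01, -2.72758507e-05,
        3.02438384e-03,  1.38113683e-05]), 'ee_pos': array([ 0.1607934 , -0.52574876,  0.23078902]), 'tcp_rot': array([-1.79998042e+02,  5.92330419e-02, -7.29947278e+01]), 'force': array([-0.34197638, -0.06154176, -0.07759014]), 'moment': array([-0.02613002, -0.01793004,  0.01501563]), 'opening': 1.003574722746915} 0.0187
```

View pics/top0.png

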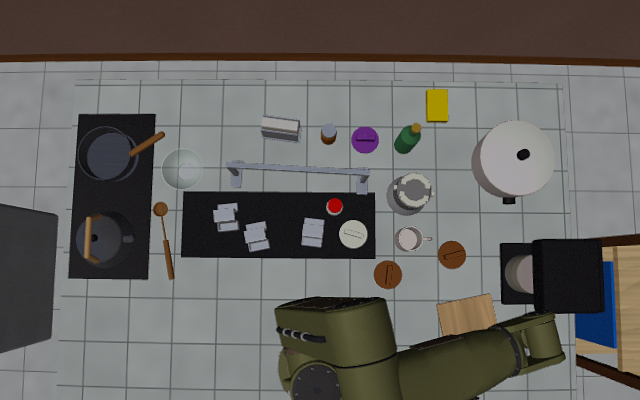

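View pics/side0.png

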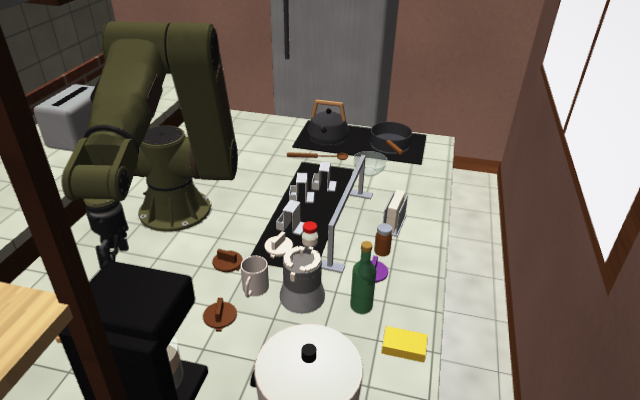

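Top view: saddles at about (226,217), (257,237), (313,232); white lid at (353,234); chopper at (412,190); rail from (236,168) to (362,178); red-capped jar at (334,206), tall things (bottle) at (407,138). Now measure.

```bash
python3 - <<'E'
from h import *
T=np.load('top0.npz');im=T['im'];w=T['w']
cv2.imwrite('pics/crop0.png',cv2.resize(im[140:290,170:470,::-1],None,fx=2.6,fy=2.6,interpolation=cv2.INTER_CUBIC))
def rect(box,zl,zh,nm):
    u0,u1,v0,v1=box
    s=w[v0:v1,u0:u1].reshape(-1,3);m=(s[:,2]>zl)&(s[:,2]<zh);s=s[m]
    if len(s)<5: print(nm,len(s));return
    rr=cv2.minAreaRect((s[:,:2]*1000).astype(np.float32))
    print(nm,len(s),'mean',s.mean(0).round(4),'rect c',np.round(rr[0],1),'sz',np.round(rr[1],1),'ang',round(rr[2],1),'zmed',np.median(s[:,2]).round(4))
for nm,b in dict(A=(208,243,198,236),B=(240,273,217,255),C=(296,330,214,250)).items():
    rect(b,.078,.105,nm+' bend'); rect(b,.022,.05,nm+' pocket'); rect(b,.003,.016,nm+' shelf')
rect((335,372,216,252),.015,.04,'lid fl');rect((335,372,216,252),.045,.075,'lid bar')
rect((222,375,155,195),.155,.19,'rail');rect((380,440,165,215),.14,.165,'collar')
rect((325,345,195,217),.06,.12,'jar');rect((390,425,120,156),.1,.3,'bottle')
rect((393,436,224,252),.08,.1,'mug')
E
```

```text
A bend 253 mean [0.4758 0.295  0.0881] rect c [475.7 295.7] sz [38.2 65. ] ang 6.2 zmed 0.088
A pocket 61 mean [0.446  0.2881 0.0328] rect c [460.2 293.9] sz [60.9 65.3] ang 8.3 zmed 0.0316
A shelf 247 mean [0.4815 0.3021 0.0061] rect c [477.  304.4] sz [122.9 113.8] ang 0.7 zmed 0.0055
B bend 254 mean [0.4133 0.1962 0.0879] rect c [413.5 196.4] sz [38.2 63.8] ang 11.4 zmed 0.088
B pocket 52 mean [0.3823 0.1902 0.0331] rect c [398.8 193.2] sz [60.5 64.3] ang 11.9 zmed 0.0327
B shelf 227 mean [0.4194 0.1981 0.006 ] rect c [415.2 200.4] sz [121.8 105.9] ang 1.0 zmed 0.0052
C bend 249 mean [0.4285 0.0158 0.0881] rect c [428.7  15.8] sz [63.9 37.8] ang 83.4 zmed 0.0881
C pocket 41 mean [0.394  0.0202 0.0338] rect c [396.9  19.2] sz [63.3 26.1] ang 83.7 zmed 0.0341
C shelf 222 mean [0.4332 0.0133 0.006 ] rect c [429.8  15. ] sz [114.9 108.6] ang 0.5 zmed 0.0051
lid fl 525 mean [ 0.4228 -0.1155  0.0247] rect c [ 423.3 -115.1] sz [88.1 88.5] ang 1.0 zmed 0.0248
lid bar 90 mean [ 0.4231 -0.1151  0.0556] rect c [ 423.1 -115.5] sz [62.2 13.8] ang 74.2 zmed 0.0557
rail 847 mean [0.6102 0.0617 0.1673] rect c [610.9  62.8] sz [435.6  18.8] ang 87.1 zmed 0.1676
collar 470 mean [ 0.5507 -0.2929  0.1477] rect c [ 551.6 -293.3] sz [105.8 106.4] ang 41.6 zmed 0.1478
jar 170 mean [ 0.5103 -0.0537  0.0732] rect c [510.7 -53.8] sz [43.9 44.9] ang 65.2 zmed 0.0729
bottle 419 mean [ 0.7163 -0.2802  0.1647] rect c [ 721.4 -284.2] sz [63.5 56.6] ang 57.5 zmed 0.1544
mug 116 mean [ 0.407  -0.2926  0.0874] rect c [ 408.  -292.4] sz [77.2 79.4] ang 46.9 zmed 0.0874
```

View pics/crop0.png

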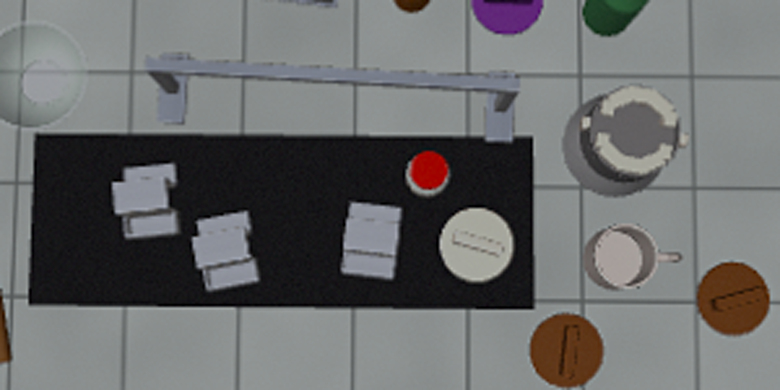

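```bash
cat >> h.py <<'E'
def plan(x,y,z,yaw):
    o=r.get_obs();R=np.array(o['tcp_rot']);e=np.array(o['ee_pos'])
    dy=(yaw-R[2]+90)%180-90   # half-turn symmetric
    a=np.radians(R[2]+dy);d=np.array([x,y,z])-e
    print('t',round(o['time_s'],1),'at',e.round(4),R.round(1),'turn rad(tool)',round(-np.radians(dy),3),
      'after turn cm:',(100*np.array([d[0]*np.cos(a)+d[1]*np.sin(a), d[0]*np.sin(a)-d[1]*np.cos(a), -d[2]])).round(2),'open',round(o['opening'],2))
def saddles(w):
    m=((w[...,2]>.080)&(w[...,2]<.096)&(w[...,0]>.33)&(w[...,0]<.56)&(w[...,1]>-.2)&(w[...,1]<.4)).astype(np.uint8)
    n,l,s,c=cv2.connectedComponentsWithStats(m)
    for i in range(1,n):
        if s[i,4]<120: continue
        q=w[l==i];rr=cv2.minAreaRect((q[:,:2]*1000).astype(np.float32));(W,H),a=rr[1],rr[2]
        if W>H:a-=90
        print('saddle',np.round(rr[0],1),np.round(rr[1],1),'yaw',round(a,1),'n',len(q),'px',c[i].round())
E
python3 - <<'E'
from h import *
T=np.load('top0.npz');im=T['im'];w=T['w']
saddles(w)
# rail top fit
s=w[155:195,222:375].reshape(-1,3)
for zc in(.163,.166):
    q=s[(s[:,2]>zc)&(s[:,2]<.175)]
    vx,vy,x0,y0=cv2.fitLine((q[:,:2]*1000).astype(np.float32),cv2.DIST_HUBER,0,.01,.01).ravel()
    y=(q[:,1]*1000-y0);print('rail',zc,len(q),'dir',np.degrees(np.arctan2(vy,vx)),x0,y0,'y range',np.percentile(q[:,1],[0.3,99.7]),
      'perp', np.percentile((q[:,0]*1000-x0)*vy-(y)*vx,[3,50,97]).round(1))
# chopper: collar pts polar
q=w[165:215,385:440].reshape(-1,3);q=q[(q[:,2]>.143)&(q[:,2]<.155)]
c=cv2.minEnclosingCircle((q[:,:2]*1000).astype(np.float32));print('circ',c)
c=np.array(cv2.minAreaRect((q[:,:2]*1000).astype(np.float32))[0])/1000
d=q[:,:2]-c;rad=np.hypot(*d.T);an=np.degrees(np.arctan2(d[:,1],d[:,0]))%360
for k in range(0,360,6):
    m=(an>=k)&(an<k+6);print(k,m.sum(),(rad[m].min()*1000).round() if m.any() else '',(rad[m].max()*1000).round() if m.any() else '',end=' | ')
print();plan(.4757,.2957,.15,6.2)
E
```

```text
saddle [475.7 295.7] [38.2 65. ] yaw 6.2 n 243 px [223. 215.]
saddle [428.7  15.8] [63.9 37.8] yaw -6.6 n 244 px [312. 230.]
saddle [413.5 196.4] [38.2 63.8] yaw 11.4 n 245 px [254. 235.]
rail 0.163 715 dir 87.02094 610.5239 62.42677 y range [-0.15398302  0.27990608] perp [-7.6  0.   8. ]
rail 0.166 518 dir 87.03468 610.5633 61.481464 y range [-0.15393119  0.27755538] perp [-7.6 -0.   7.7]
circ ((547.2191772460938, -290.4418029785156), 59.002830505371094)
0 9 36.0 52.0 | 6 10 36.0 53.0 | 12 8 34.0 53.0 | 18 8 35.0 53.0 | 24 7 36.0 51.0 | 30 8 35.0 52.0 | 36 9 36.0 50.0 | 42 5 43.0 52.0 | 48 10 34.0 50.0 | 54 5 37.0 48.0 | 60 2 45.0 51.0 | 66 1 52.0 52.0 | 72 0   | 78 2 56.0 61.0 | 84 1 61.0 61.0 | 90 2 41.0 52.0 | 96 6 35.0 45.0 | 102 7 37.0 48.0 | 108 10 37.0 53.0 | 114 7 35.0 53.0 | 120 10 34.0 51.0 | 126 10 32.0 49.0 | 132 8 31.0 49.0 | 138 8 32.0 53.0 | 144 8 34.0 51.0 | 150 9 32.0 49.0 | 156 8 34.0 50.0 | 162 7 32.0 49.0 | 168 12 32.0 53.0 | 174 5 34.0 46.0 | 180 8 35.0 50.0 | 186 7 34.0 50.0 | 192 7 35.0 48.0 | 198 9 33.0 48.0 | 204 7 33.0 49.0 | 210 9 34.0 52.0 | 216 6 41.0 51.0 | 222 7 34.0 51.0 | 228 7 41.0 51.0 | 234 7 37.0 53.0 | 240 8 33.0 50.0 | 246 0   | 252 2 53.0 57.0 | 258 1 54.0 54.0 | 264 0   | 270 0   | 276 6 40.0 52.0 | 282 5 37.0 52.0 | 288 7 35.0 48.0 | 294 7 38.0 52.0 | 300 9 36.0 53.0 | 306 9 35.0 52.0 | 312 7 39.0 51.0 | 318 7 35.0 50.0 | 324 9 35.0 54.0 | 330 10 36.0 54.0 | 336 9 35.0 53.0 | 342 8 35.0 49.0 | 348 5 39.0 53.0 | 354 8 37.0 52.0 | 
t 0.1 at [ 0.1608 -0.5257  0.2308] [-1.8e+02  1.0e-01 -7.3e+01] turn rad(tool) -1.382 after turn cm: [ 40.18 -78.26   8.08] open 1.0
```

```bash
python3 -m jog '[[0,0,0,-0.125,6.5],[0,0,0,-0.125,6.5],[0,0,0,-0.125,6.5],[0,0,0,-0.125,6.5],[0,0,0,-0.125,6.5],[0,0,0,-0.125,6.5],[0,0,0,-0.125,6.5],[0,0,0,-0.125,6.5],[0,0,0,-0.125,6.5],[0,0,0,-0.125,6.5]]'
python3 -m jog '[[0,0,0,-0.066,6.5],[0,0,0,-0.066,6.5],[1.5,-3,0,0,6.5],[1.5,-3,0,0,6.5],[1.5,-3,0,0,6.5],[1.5,-3,0,0,6.5],[1.5,-3,0,0,6.5],[1.5,-3,0,0,6.5],[1.5,-3,0,0,6.5],[1.5,-3,0,0,6.5]]'
python3 -m jog '[[1.5,-3,0,0,6.5],[1.5,-3,0,0,6.5],[1.5,-3,0,0,6.5],[1.5,-3,0,0,6.5],[1.5,-3,0,0,6.5],[1.5,-3,0,0,6.5],[1.5,-3,0,0,6.5],[1.5,-3,0,0,6.5],[1.5,-3,0,0,6.5],[1.5,-3,0,0,6.5]]'
python3 -m jog '[[1.5,-3,0,0,6.5],[1.5,-3,0,0,6.5],[1.5,-3,0,0,6.5],[1.5,-3,0,0,6.5],[1.5,-3,0,0,6.5],[1.5,-3,0,0,6.5],[1.5,-3,0,0,6.5],[0,0,0,0,6.5],[0,0,0,0,6.5]]'
python3 -c "
from h import *
im,d,p=cap('top');saddles(cloud(d,p))
plan(.4757,.2957,.05,6.2)"
```

```text
time_s: 0.93
ee_pos: [0.1608, -0.5258, 0.2309]
tcp_rot: [-180.0, 0.0, -1.0]
force: [0.2, -0.1, 1.1]
opening: 0.757
time_s: 1.77
ee_pos: [0.2543, -0.2728, 0.2311]
tcp_rot: [-180.0, 0.0, 6.2]
force: [1.1, -0.9, 0.1]
opening: 0.76
time_s: 2.6
ee_pos: [0.3711, 0.0418, 0.2313]
tcp_rot: [180.0, -0.0, 6.2]
force: [0.5, -1.9, -0.2]
opening: 0.761
time_s: 3.35
ee_pos: [0.4526, 0.261, 0.2303]
tcp_rot: [180.0, 0.1, 6.3]
force: [-0.6, -0.0, -1.1]
opening: 0.76
saddle [428.7  15.7] [64.3 37.8] yaw -6.1 n 237 px [312. 230.]
saddle [414.  194.7] [38.1 61. ] yaw 11.9 n 220 px [255. 234.]
t 3.4 at [0.4525 0.26   0.2306] [1.8e+02 1.0e-01 6.2e+00] turn rad(tool) 0.001 after turn cm: [ 2.69 -3.3  18.06] open 0.76
```

```bash
python3 -m jog '[[1.35,-1.65,0,0,6.5],[1.35,-1.65,0,0,6.5],[0,0,2,0,6.5],[0,0,2.5,0,6.5],[0,0,2.5,0,6.5],[0,0,2.5,0,6.5],[0,0,2.5,0,6.5],[0,0,2.5,0,6.5],[0,0,2.5,0,6.5],[0,0,1.05,0,6.5]]'
python3 -m jog '[[0,0,0,0,2],[0,0,0,0,2],[0,0,0,0,2],[0,0,0,0,2],[0,0,0,0,2],[0,0,0,0,2],[0,0,0,0,2],[0,0,0,0,2]]'
python3 -m jog '[[0,0,-0.5,0,2],[0,0,-1.5,0,2],[0,0,-2.5,0,2],[0,0,-2.5,0,2],[0,0,-2.5,0,2],[0,0,-2.5,0,2],[0,0,-2.5,0,2],[0,0,-2.5,0,2],[0,0,-2,0,2],[0,0,-1,0,2]]'
python3 -c "
from h import *
im,d,p=cap('side','s1.png')
plan(.6162,.1724,.250,-3)"
```

```text
time_s: 4.23
ee_pos: [0.4749, 0.294, 0.0482]
tcp_rot: [179.9, 0.2, 6.1]
force: [-0.6, 0.1, 0.3]
opening: 0.76
time_s: 4.9
ee_pos: [0.4767, 0.296, 0.0522]
tcp_rot: [-180.0, -0.1, 6.2]
force: [0.2, -0.9, 7.3]
opening: 0.437
time_s: 5.73
ee_pos: [0.4764, 0.2961, 0.2539]
tcp_rot: [-179.9, -0.2, 6.2]
force: [0.6, 0.8, -2.1]
opening: 0.439
t 5.8 at [0.4766 0.2962 0.2545] [-179.9   -0.2    6.2] turn rad(tool) 0.16 after turn cm: [14.59 11.63  0.45] open 0.44
```

View pics/s1.png

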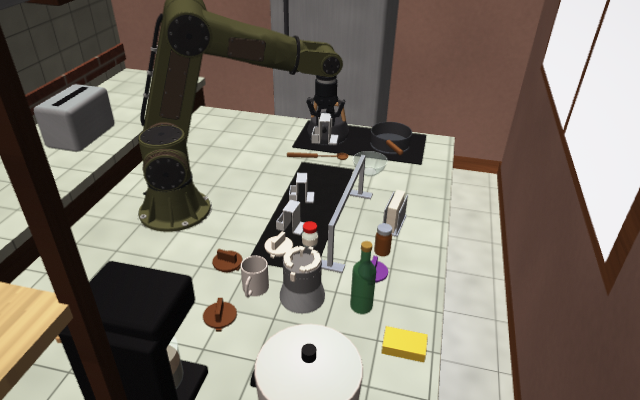

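```bash
python3 -m jog '[[0,0,0,0.08,2],[0,0,0,0.08,2],[2.4,1.9,0,0,2],[2.4,1.9,0,0,2],[2.4,1.9,0,0,2],[2.4,1.9,0,0,2],[2.4,1.9,0,0,2],[2.6,2.1,0,0,2],[0,0,0,0,2],[0,0,0,0,2]]'
python3 -c "
from h import *
im,d,p=cap('side','s2.png');w=cloud(d,p);np.savez('s2.npz',im=im,w=w)
plan(.6162,.1724,.138,-3)"
```

```text
time_s: 6.62
ee_pos: [0.6163, 0.171, 0.2487]
tcp_rot: [180.0, 0.2, -3.1]
force: [-0.9, 0.3, -1.8]
opening: 0.439
t 6.7 at [0.6157 0.172  0.2492] [ 1.8e+02  1.0e-01 -3.0e+00] turn rad(tool) -0.001 after turn cm: [ 0.05 -0.04 11.12] open 0.44
```

```bash
python3 -m jog '[[0,0,1,0,2],[0,0,1.5,0,2],[0,0,1.5,0,2],[0,0,1.5,0,2],[0,0,1.5,0,2],[0,0,1.5,0,2],[0,0,1,0,2],[0,0,0.7,0,2],[0,0,0,0,2],[0,0,0,0,2]]'
python3 -m jog '[[0,0,0.3,0,2],[0,0,0.2,0,2],[0,0,0.1,0,2],[0,0,0,0,2],[0,0,0,0,2]]'
```

```text
time_s: 7.5
ee_pos: [0.6158, 0.1727, 0.1489]
tcp_rot: [-180.0, -0.0, -3.0]
force: [-0.5, -0.0, -2.2]
opening: 0.441
time_s: 7.92
ee_pos: [0.6159, 0.1724, 0.1429]
tcp_rot: [-180.0, -0.0, -3.0]
force: [0.8, -1.0, -2.3]
opening: 0.436
```

```bash
python3 -m jog '[[0,0,0.2,0,2],[0,0,0.2,0,2],[0,0,0.1,0,2],[0,0,0,0,2],[0,0,0,0,2]]'
python3 -m jog '[[0,0,0.1,0,2],[0,0,0.1,0,2],[0,0,0,0,2],[0,0,0,0,2]]'
```

```text
time_s: 8.33
ee_pos: [0.6158, 0.1724, 0.1377]
tcp_rot: [180.0, 0.0, -3.0]
force: [0.8, 0.2, -2.4]
opening: 0.436
time_s: 8.67
ee_pos: [0.616, 0.1724, 0.1361]
tcp_rot: [-180.0, -0.0, -3.0]
force: [-1.6, -0.6, 1.9]
opening: 0.435
```

```bash
python3 -m jog '[[0,0,0.05,0,2],[0,0,0,0,6.5],[0,0,0,0,6.5],[0,0,0,0,6.5],[0,0,0,0,6.5],[0,0,0,0,6.5],[0,0,0,0,6.5]]'
python3 -m jog '[[0,0,-1,0,6.5],[0,0,-2,0,6.5],[0,0,-2,0,6.5],[0,0,-2,0,6.5],[0,0,-2,0,6.5],[0,0,-2,0,6.5],[-3,0,0,0,6.5],[-3,0,0,0,6.5],[-3,0,0,0,6.5],[-3,0,0,0,6.5]]'
python3 -c "
from h import *
im,d,p=cap('side');cv2.imwrite('pics/s3.png',cv2.resize(im[90:290,220:440,::-1],None,fx=3,fy=3))
im,d,p=cap('top');w=cloud(d,p);saddles(w)
q=w[155:205,222:380].reshape(-1,3);q=q[(q[:,2]>.155)&(q[:,2]<.19)]
plan(.4135,.1964,.05,11.4)"
```

```text
time_s: 9.25
ee_pos: [0.6159, 0.1724, 0.1352]
tcp_rot: [180.0, 0.0, -3.0]
force: [-0.6, -0.4, 0.2]
opening: 0.758
time_s: 10.08
ee_pos: [0.4946, 0.1785, 0.2459]
tcp_rot: [-180.0, -0.0, -3.0]
force: [0.6, 0.4, 0.5]
opening: 0.764
saddle [428.7  15.7] [63.9 37.9] yaw -6.7 n 246 px [312. 230.]
t 10.2 at [0.4933 0.179  0.2466] [-180.    -0.    -2.9] turn rad(tool) -0.25 after turn cm: [-7.48 -3.28 19.66] open 0.76
```

View pics/s3.png

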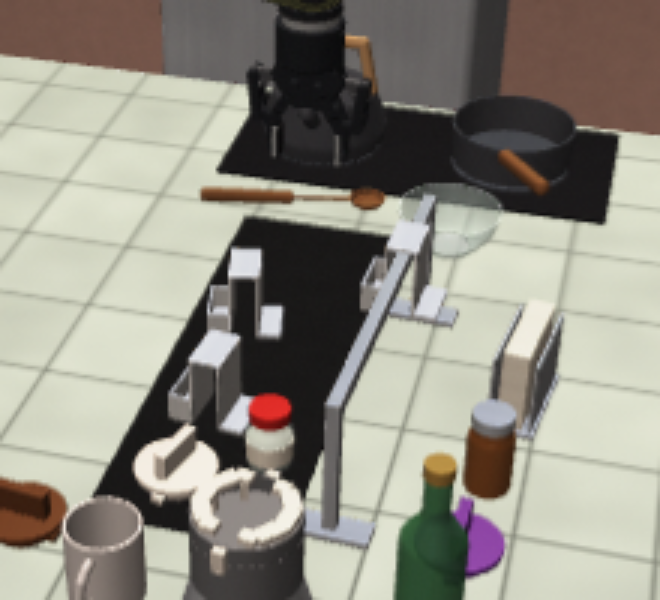

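First saddle hangs astride the bar at crop (405,265), pocket on the robot's side. Remaining saddles at crop (245,290) and (215,375), unchanged.

```bash
python3 -m jog '[[0,0,0,-0.125,6.5],[0,0,0,-0.125,6.5],[-2.5,-1.1,0,0,6.5],[-2.5,-1.1,0,0,6.5],[-2.5,-1.1,0,0,6.5],[0,0,2,0,6.5],[0,0,3,0,6.5],[0,0,3,0,6.5],[0,0,2,0,6.5],[0,0,0,0,6.5]]'
python3 -c "
from h import *
plan(.4137,.196,.05,11.5)"
```

```text
time_s: 11.02
ee_pos: [0.415, 0.1957, 0.1425]
tcp_rot: [180.0, 0.3, 11.3]
force: [-0.1, 0.1, 0.1]
opening: 0.759
t 11.0 at [0.415  0.1957 0.1425] [180.    0.3  11.3] turn rad(tool) -0.003 after turn cm: [-0.12 -0.06  9.25] open 0.76
```

```bash
python3 -m jog '[[0,0,1.5,0,6.5],[0,0,2,0,6.5],[0,0,2,0,6.5],[0,0,2,0,6.5],[0,0,1.5,0,6.5],[0,0,0.5,0,6.5],[0,0,0,0,6.5],[0,0,0,0,2],[0,0,0,0,2],[0,0,0,0,2]]'
python3 -m jog '[[0,0,0,0,2],[0,0,0,0,2],[0,0,0,0,2],[0,0,0,0,2]]'
python3 -m jog '[[0,0,-0.5,0,2],[0,0,-1.5,0,2],[0,0,-2.5,0,2],[0,0,-2.5,0,2],[0,0,-2.5,0,2],[0,0,-2.5,0,2],[0,0,-2.5,0,2],[0,0,-2.5,0,2],[0,0,-2,0,2],[0,0,-1,0,2]]'
python3 -c "
from h import *
plan(.6105,.0625,.250,-3)"
```

```text
time_s: 11.85
ee_pos: [0.4169, 0.1966, 0.0517]
tcp_rot: [-180.0, -0.1, 11.3]
force: [-0.6, -0.7, 5.7]
opening: 0.437
time_s: 12.18
ee_pos: [0.4169, 0.1966, 0.0517]
tcp_rot: [-180.0, -0.1, 11.3]
force: [-0.4, 1.1, 6.7]
opening: 0.439
time_s: 13.02
ee_pos: [0.4163, 0.1964, 0.2535]
tcp_rot: [-180.0, -0.2, 11.3]
force: [-0.1, 0.1, -1.4]
opening: 0.438
t 13.0 at [0.4163 0.1964 0.2535] [-180.    -0.2   11.3] turn rad(tool) 0.25 after turn cm: [20.09 12.35  0.35] open 0.44
```

```bash
python3 -m jog '[[0,0,0,0.125,2],[0,0,0,0.125,2],[2.9,1.7,0,0,2],[2.9,1.8,0,0,2],[2.9,1.8,0,0,2],[2.9,1.8,0,0,2],[2.9,1.8,0,0,2],[2.9,1.8,0,0,2],[2.7,1.65,0,0,2],[0,0,0,0,2]]'
python3 -m jog '[[0,0,0,0,2],[0,0,0,0,2]]'
python3 -c "
from h import *
plan(.6105,.0625,.143,-3)"
```

```text
time_s: 13.85
ee_pos: [0.6128, 0.0591, 0.2486]
tcp_rot: [180.0, 0.1, -3.2]
force: [-1.1, 0.1, -2.0]
opening: 0.436
time_s: 14.02
ee_pos: [0.6098, 0.0627, 0.2498]
tcp_rot: [-180.0, 0.1, -3.0]
force: [-0.6, -0.6, -1.5]
opening: 0.437
t 14.0 at [0.6098 0.0627 0.2498] [-1.8e+02  1.0e-01 -3.0e+00] turn rad(tool) 0.0 after turn cm: [7.000e-02 1.000e-02 1.068e+01] open 0.44
```

```bash
python3 -m jog '[[0,0,1,0,2],[0,0,1.5,0,2],[0,0,1.5,0,2],[0,0,1.5,0,2],[0,0,1.5,0,2],[0,0,1.5,0,2],[0,0,1,0,2],[0,0,0.7,0,2],[0,0,0.4,0,2],[0,0,0,0,2]]'
python3 -m jog '[[0,0,0.1,0,2],[0,0,0.2,0,2],[0,0,0.2,0,2],[0,0,0.1,0,2],[0,0,0,0,2],[0,0,0,0,2]]'
python3 -m jog '[[0,0,0.1,0,2],[0,0,0.1,0,2],[0,0,0,0,2],[0,0,0,0,2]]'
```

```text
time_s: 14.85
ee_pos: [0.61, 0.0627, 0.1438]
tcp_rot: [180.0, 0.0, -3.0]
force: [-1.8, -0.2, -2.2]
opening: 0.436
time_s: 15.35
ee_pos: [0.6103, 0.0624, 0.1383]
tcp_rot: [-180.0, -0.0, -3.0]
force: [0.3, -0.2, -3.1]
opening: 0.438
time_s: 15.68
ee_pos: [0.6103, 0.0625, 0.1362]
tcp_rot: [180.0, 0.0, -3.0]
force: [0.2, -0.1, -1.6]
opening: 0.439
```

```bash
python3 -m jog '[[0,0,0.07,0,2],[0,0,0,0,2],[0,0,0,0,6.5],[0,0,0,0,6.5],[0,0,0,0,6.5],[0,0,0,0,6.5],[0,0,0,0,6.5],[0,0,0,0,6.5]]'
python3 -m jog '[[0,0,-1,0,6.5],[0,0,-2,0,6.5],[0,0,-2,0,6.5],[0,0,-2,0,6.5],[0,0,-2,0,6.5],[0,0,-2,0,6.5],[-2.5,-3,0,0,6.5],[-2.5,-3,0,0,6.5],[-2.5,-3,0,0,6.5],[-2.5,-3,0,0,6.5]]'
python3 -c "
from h import *
im,d,p=cap('top','t4.png');w=cloud(d,p);saddles(w)
s=w[216:252,335:372].reshape(-1,3);s=s[(s[:,2]>.045)&(s[:,2]<.075)]
print('bar',cv2.minAreaRect((s[:,:2]*1000).astype(np.float32)))
plan(.4287,.0158,.05,-6.6)"
```

```text
time_s: 16.35
ee_pos: [0.6103, 0.0625, 0.1356]
tcp_rot: [180.0, -0.0, -3.0]
force: [0.3, 1.0, 1.6]
opening: 0.761
time_s: 17.18
ee_pos: [0.5155, 0.1885, 0.2465]
tcp_rot: [-180.0, -0.0, -3.0]
force: [-0.3, 0.5, -0.3]
opening: 0.76
saddle [428.4  15.7] [63.8 37.7] yaw -6.6 n 236 px [312. 230.]
bar ((422.9097900390625, -115.95419311523438), (62.24506759643555, 13.888211250305176), 73.11457824707031)
t 17.2 at [0.5123 0.1932 0.2468] [-179.9   -0.    -2.8] turn rad(tool) 0.066 after turn cm: [-6.26 18.58 19.68] open 0.76
```

View pics/t4.png

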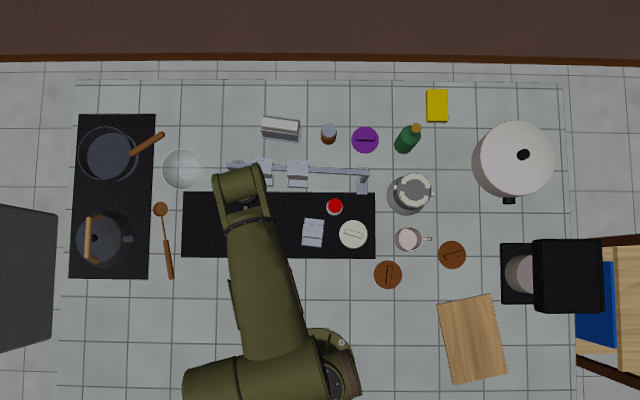

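Two saddles hang at (263,170) and (297,174); the third (313,232) and lid (353,234) haven't moved.

```bash
python3 -m jog '[[0,0,0,0.066,6.5],[-1,3.1,0,0,6.5],[-1.1,3.1,0,0,6.5],[-1.1,3.1,0,0,6.5],[-1,3.1,0,0,6.5],[-1,3.1,0,0,6.5],[-1,3.1,0,0,6.5],[0,0,3,0,6.5],[0,0,3,0,6.5],[0,0,3,0,6.5]]'
python3 -m jog '[[0,0,1,0,6.5],[0,0,0,0,6.5],[0,0,0,0,6.5]]'
python3 -c "
from h import *
plan(.4285,.0158,.0505,-6.6)"
```

```text
time_s: 18.07
ee_pos: [0.4334, 0.0095, 0.1557]
tcp_rot: [-180.0, -0.2, -6.8]
force: [1.0, -0.4, -0.4]
opening: 0.762
time_s: 18.32
ee_pos: [0.4338, 0.0101, 0.1468]
tcp_rot: [-180.0, -0.0, -6.7]
force: [0.7, -0.6, 0.9]
opening: 0.759
t 18.3 at [0.4338 0.0101 0.1468] [-180.    -0.    -6.7] turn rad(tool) -0.003 after turn cm: [-0.59 -0.5   9.63] open 0.76
```

```bash
python3 -m jog '[[-0.6,-0.5,1,0,6.5],[0,0,2,0,6.5],[0,0,2,0,6.5],[0,0,2,0,6.5],[0,0,1.6,0,6.5],[0,0,0.9,0,6.5],[0,0,0,0,6.5],[0,0,0,0,2],[0,0,0,0,2],[0,0,0,0,2]]'
python3 -m jog '[[0,0,0,0,2],[0,0,0,0,2],[0,0,0,0,2],[0,0,0,0,2]]'
python3 -m jog '[[0,0,-0.5,0,2],[0,0,-1.5,0,2],[0,0,-2.5,0,2],[0,0,-2.5,0,2],[0,0,-2.5,0,2],[0,0,-2.5,0,2],[0,0,-2.5,0,2],[0,0,-2.5,0,2],[0,0,-2,0,2],[0,0,-1,0,2]]'
python3 -c "
from h import *
plan(.6048,-.0473,.250,-3)"
```

```text
time_s: 19.15
ee_pos: [0.4288, 0.0158, 0.0521]
tcp_rot: [-180.0, -0.1, -6.8]
force: [-0.3, 0.9, 6.9]
opening: 0.441
time_s: 19.48
ee_pos: [0.4288, 0.0157, 0.0521]
tcp_rot: [-180.0, -0.1, -6.8]
force: [-0.1, 0.2, 6.4]
opening: 0.433
time_s: 20.32
ee_pos: [0.4282, 0.0157, 0.2538]
tcp_rot: [-180.0, -0.2, -6.8]
force: [0.9, 0.3, -0.9]
opening: 0.438
t 20.3 at [0.4282 0.0157 0.2538] [-180.    -0.2   -6.8] turn rad(tool) -0.066 after turn cm: [17.97  5.37  0.38] open 0.44
```

```bash
python3 -m jog '[[0,0,0,-0.066,2],[3,0.9,0,0,2],[3,0.9,0,0,2],[3,0.9,0,0,2],[3,0.9,0,0,2],[3,0.9,0,0,2],[3,0.9,0,0,2],[0,0,0,0,2],[0,0,0,0,2]]'
python3 -c "
from h import *
plan(.6048,-.0473,.143,-3)"
```

```text
time_s: 21.07
ee_pos: [0.6051, -0.0479, 0.249]
tcp_rot: [-180.0, 0.2, -3.0]
force: [-1.0, 0.3, -1.2]
opening: 0.437
t 21.1 at [ 0.6051 -0.0479  0.249 ] [-180.     0.2   -3. ] turn rad(tool) -0.0 after turn cm: [-0.03 -0.06 10.6 ] open 0.44
```

```bash
python3 -m jog '[[0,0,1,0,2],[0,0,1.5,0,2],[0,0,1.5,0,2],[0,0,1.5,0,2],[0,0,1.5,0,2],[0,0,1.5,0,2],[0,0,1,0,2],[0,0,0.7,0,2],[0,0,0.4,0,2],[0,0,0,0,2]]'
python3 -m jog '[[0,0,0.1,0,2],[0,0,0.2,0,2],[0,0,0.2,0,2],[0,0,0.1,0,2],[0,0,0,0,2],[0,0,0,0,2]]'
python3 -m jog '[[0,0,0.1,0,2],[0,0,0.1,0,2],[0,0,0,0,2],[0,0,0,0,2]]'
```

```text
time_s: 21.9
ee_pos: [0.6045, -0.0474, 0.1442]
tcp_rot: [-180.0, 0.0, -3.0]
force: [0.4, -0.3, -2.7]
opening: 0.439
time_s: 22.4
ee_pos: [0.6048, -0.0476, 0.1386]
tcp_rot: [-180.0, -0.0, -3.0]
force: [-0.2, -1.2, -2.0]
opening: 0.437
time_s: 22.73
ee_pos: [0.6048, -0.0475, 0.1365]
tcp_rot: [-180.0, 0.0, -3.0]
force: [0.2, -0.2, -0.9]
opening: 0.435
```

```bash
python3 -m jog '[[0,0,0.05,0,2],[0,0,0,0,2],[0,0,0,0,6.5],[0,0,0,0,6.5],[0,0,0,0,6.5],[0,0,0,0,6.5],[0,0,0,0,6.5],[0,0,0,0,6.5]]'
python3 -m jog '[[0,0,-1,0,6.5],[0,0,-2,0,6.5],[0,0,-2,0,6.5],[0,0,-2,0,6.5],[0,0,-2,0,6.5],[0,0,-2,0,6.5],[-2.5,-3,0,0,6.5],[-2.5,-3,0,0,6.5],[-2.5,-3,0,0,6.5],[-2.5,-3,0,0,6.5]]'
python3 - <<'E'
from h import *
im,d,p=cap('top','t5.png');saddles(cloud(d,p))
im2,_,_=cap('side');cv2.imwrite('pics/s5.png',cv2.resize(im2[90:290,220:440,::-1],None,fx=3,fy=3))
W=[cloud(r.capture('top')[1],p) for _ in range(6)]
P=np.concatenate([w[165:215,385:440].reshape(-1,3) for w in W]);P=P[(P[:,2]>.143)&(P[:,2]<.155)]
np.save('coll.npy',P)
L=np.concatenate([w[210:260,330:380].reshape(-1,3) for w in W])
b=L[(L[:,2]>.05)&(L[:,2]<.065)]
rr=cv2.minAreaRect((b[:,:2]*1000).astype(np.float32));print('bar',rr,'mean',b.mean(0))
vx,vy,_,_=cv2.fitLine((b[:,:2]*1000).astype(np.float32),cv2.DIST_L2,0,.01,.01).ravel();print('dir',np.degrees(np.arctan2(vy,vx)))
f=L[(L[:,2]>.018)&(L[:,2]<.03)];print('fl',cv2.minEnclosingCircle((f[:,:2]*1000).astype(np.float32)))
# collar: template fit: ring 33..54 minus slots, over centre, yaw by maximising inside - uses points only -> penalise occupancy both ways
g=1.0
from scipy.optimize import minimize
X=P[:,:2]*1000
H,xe,ye=np.histogram2d(X[:,0],X[:,1],bins=[np.arange(480,620,2),np.arange(-365,-225,2)])
O=(cv2.GaussianBlur((H>0).astype(np.float32),(0,0),1));gx,gy=np.meshgrid(xe[:-1]+1,ye[:-1]+1,indexing='ij')
sg=lambda t:1/(1+np.exp(-t/1.0))
def cost(q):
    cx,cy,a,Ro=q;a=np.radians(a);dx,dy=gx-cx,gy-cy
    u=dx*np.cos(a)+dy*np.sin(a);v=-dx*np.sin(a)+dy*np.cos(a);rr=np.hypot(u,v)
    M=sg(Ro-rr)*sg(rr-33)*(1-sg(11.5-abs(u))*sg(43-abs(v)))
    return ((M-O)**2*(rr<52)).sum()+((M-O)**2*(rr>=52)).sum()*.3
best=min((minimize(cost,[551,-293,a,52],method='Nelder-Mead') for a in(-16,-11,-6)),key=lambda s:s.fun)
print('collar',best.x.round(2),best.fun)
plan(best.x[0]/1000,best.x[1]/1000,.3,best.x[2])
E
```

```text
time_s: 23.4
ee_pos: [0.6048, -0.0475, 0.1362]
tcp_rot: [180.0, -0.0, -3.0]
force: [0.9, 0.3, -0.2]
opening: 0.76
time_s: 24.23
ee_pos: [0.5099, 0.0785, 0.2469]
tcp_rot: [-180.0, -0.0, -3.0]
force: [1.1, 0.6, 0.4]
opening: 0.762
bar ((449.8150939941406, -89.93214416503906), (130.0972137451172, 40.20257568359375), 43.83476638793945) mean [ 0.42690383 -0.11186437  0.05625558]
dir 55.142426
fl ((442.47515869140625, -96.98408508300781), 72.39031982421875)
collar [ 551.61 -294.04  -10.42   49.9 ] 108.01543369414568
t 24.6 at [0.5117 0.0767 0.246 ] [180.    0.   -3.1] turn rad(tool) 0.129 after turn cm: [10.63 35.74 -5.4 ] open 0.76
```

View pics/s5.png

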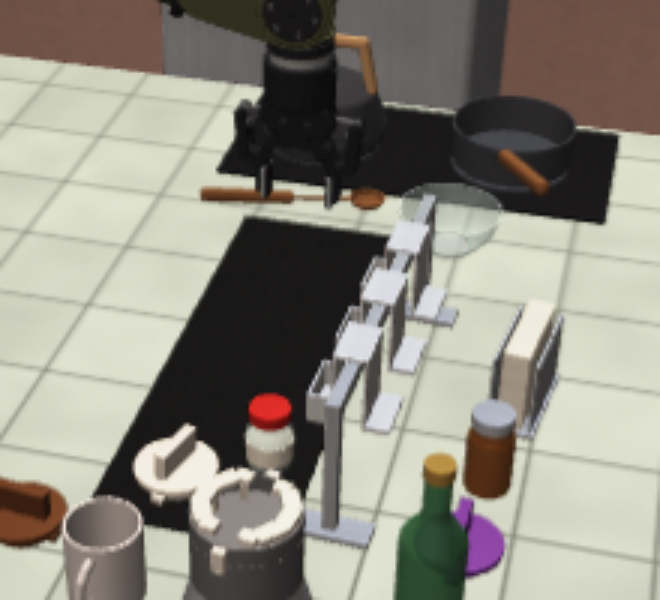

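All three saddles hang level with the pocket on the robot's side (crop (405,240), (382,290), (355,345)). Jar polluted the lid fit; refit and move over the lid.

```bash
python3 - <<'E'
from h import *
_,d,p=cap('top')
L=np.concatenate([cloud(r.capture('top')[1],p)[218:250,338:370].reshape(-1,3) for _ in range(4)])
for lo,hi in((.05,.065),(.018,.03)):
    b=L[(L[:,2]>lo)&(L[:,2]<hi)&(np.hypot(L[:,0]-.423,L[:,1]+.1157)<.06)];rr=cv2.minAreaRect((b[:,:2]*1000).astype(np.float32));print(len(b),rr,b.mean(0))
    vx,vy,_,_=cv2.fitLine((b[:,:2]*1000).astype(np.float32),cv2.DIST_L2,0,.01,.01).ravel();print('dir',np.degrees(np.arctan2(vy,vx)))
plan(.423,-.1157,.13,-16.2)
E
```

```text
328 ((423.13714599609375, -115.88545227050781), (61.78710174560547, 14.747370719909668), 73.462890625) [ 0.42293976 -0.1158016   0.05623809]
dir 74.392235
1845 ((423.3758544921875, -115.16228485107422), (88.12189483642578, 88.56558990478516), 0.23124349117279053) [ 0.42270146 -0.11544644  0.02422663]
dir -15.068028
t 24.9 at [0.5113 0.0771 0.2459] [180.   0.  -3.] turn rad(tool) 0.23 after turn cm: [-3.1  20.98 11.59] open 0.76
```

```bash
python3 -m jog '[[0,0,0,0.115,5],[0,0,0,0.115,5],[-0.5,3.5,0,0,5],[-0.5,3.5,0,0,5],[-0.5,3.5,0,0,5],[-0.5,3.5,0,0,5],[-0.5,3.5,0,0,5],[-0.6,3.5,0,0,5],[0,0,3,0,5],[0,0,3,0,5]]'
python3 -m jog '[[0,0,3,0,5],[0,0,2.6,0,5],[0,0,0,0,5],[0,0,0,0,5]]'
python3 -c "
from h import *
plan(.423,-.1157,.031,-16.1)"
```

```text
time_s: 25.72
ee_pos: [0.423, -0.1175, 0.1865]
tcp_rot: [180.0, -0.2, -16.4]
force: [0.9, -0.4, -0.7]
opening: 0.59
time_s: 26.05
ee_pos: [0.4228, -0.1156, 0.1301]
tcp_rot: [-180.0, 0.1, -16.2]
force: [1.2, -1.1, 0.5]
opening: 0.58
t 26.1 at [ 0.4228 -0.1156  0.1301] [-1.80e+02  1.00e-01 -1.62e+01] turn rad(tool) -0.001 after turn cm: [0.03 0.   9.91] open 0.58
```

```bash
python3 -m jog '[[0,0,1.5,0,5],[0,0,2,0,5],[0,0,2,0,5],[0,0,2,0,5],[0,0,1.4,0,5],[0,0,0.6,0,5],[0,0,0.4,0,5],[0,0,0,0,5]]'
python3 -m jog '[[0,0,0,0,0],[0,0,0,0,0],[0,0,0,0,0],[0,0,0,0,0],[0,0,0,0,0],[0,0,0,0,0],[0,0,0,0,0],[0,0,0,0,0]]'
```

```text
time_s: 26.72
ee_pos: [0.4236, -0.1158, 0.0319]
tcp_rot: [180.0, -0.1, -16.2]
force: [-0.4, -0.1, 0.4]
opening: 0.588
time_s: 27.38
ee_pos: [0.4235, -0.1158, 0.032]
tcp_rot: [180.0, -0.1, -16.2]
force: [-1.3, 0.8, 7.6]
opening: 0.15
```

```bash
python3 -m jog '[[0,0,-0.5,0,0],[0,0,-1.5,0,0],[0,0,-2.5,0,0],[0,0,-3,0,0],[0,0,-3,0,0],[0,0,-3,0,0],[0,0,-3,0,0],[0,0,-3,0,0],[0,0,-1.5,0,0],[0,0,0,0,0]]'
python3 -c "
from h import *
_,d,p=cap('top','t6.png')
im,_,_=cap('side');cv2.imwrite('pics/s6.png',cv2.resize(im[90:290,180:440,::-1],None,fx=3,fy=3))
plan(.5516,-.2937,.235,-10.4)"
```

```text
time_s: 28.22
ee_pos: [0.4238, -0.1159, 0.2448]
tcp_rot: [180.0, -0.3, -16.2]
force: [-0.2, -0.1, -0.7]
opening: 0.155
t 28.3 at [ 0.4227 -0.1155  0.241 ] [180.   -0.  -16.2] turn rad(tool) -0.1 after turn cm: [15.89 15.2   0.6 ] open 0.15
```

View pics/s6.png

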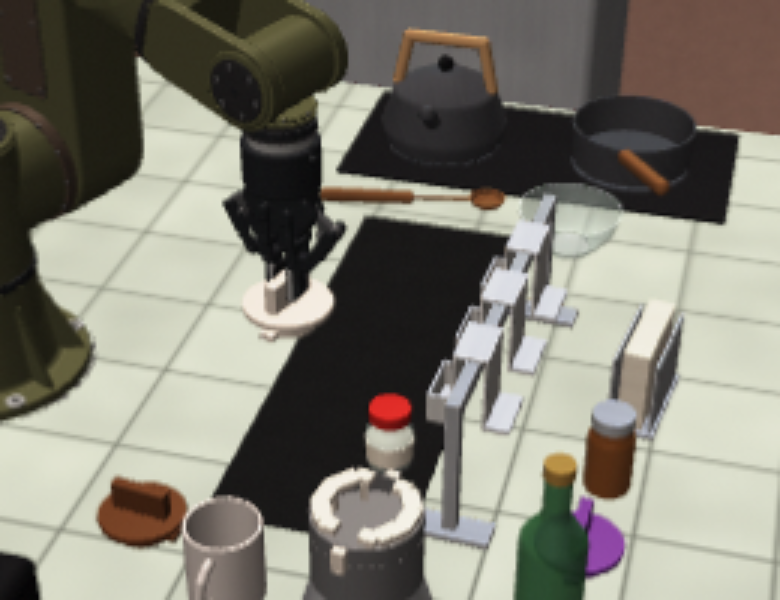

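Lid is held level (crop (288,300)); the chopper stands at (365,510).

```bash
python3 -m jog '[[0,0,0,-0.1,0],[2.3,2.2,0,0,0],[2.3,2.2,0,0,0],[2.3,2.2,0,0,0],[2.3,2.2,0,0,0],[2.3,2.1,0,0,0],[2.3,2.2,0,0,0],[2.1,2.1,0,0,0],[0,0,0,0,0],[0,0,0,0,0]]'
python3 -m jog '[[0,0,1,0,0],[0,0,1,0,0],[0,0,1,0,0],[0,0,0,0,0],[0,0,0,0,0]]'
python3 -c "
from h import *
plan(.5516,-.2937,.185,-10.4)
_,d,p=cap('top')
im,_,_=cap('side');cv2.imwrite('pics/s7.png',cv2.resize(im[210:310,240:360,::-1],None,fx=5,fy=5,interpolation=cv2.INTER_CUBIC))"
```

```text
time_s: 29.15
ee_pos: [0.5515, -0.2944, 0.2381]
tcp_rot: [-179.9, 0.2, -10.5]
force: [-1.0, 0.1, -1.3]
opening: 0.154
time_s: 29.57
ee_pos: [0.5515, -0.2933, 0.2104]
tcp_rot: [-180.0, 0.1, -10.4]
force: [-0.3, 0.4, -1.6]
opening: 0.152
t 29.6 at [ 0.5515 -0.2933  0.2104] [-1.80e+02  1.00e-01 -1.04e+01] turn rad(tool) -0.0 after turn cm: [0.02 0.04 2.54] open 0.15
```

View pics/s7.png

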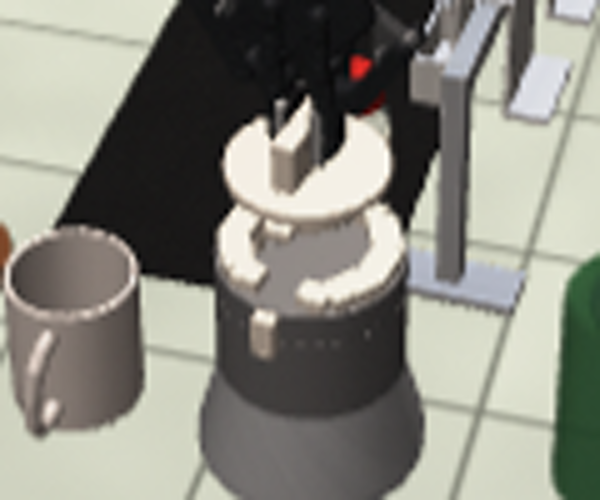

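Lug at (278,230) hangs above the front slot (about (280,280)). Lowering slowly.

```bash
python3 -m jog '[[0,0,1,0,0],[0,0,1,0,0],[0,0,0.4,0,0],[0,0,0,0,0],[0,0,0,0,0]]'
python3 -m jog '[[0,0,0.2,0,0],[0,0,0.2,0,0],[0,0,0.2,0,0],[0,0,0.2,0,0],[0,0,0,0,0]]'
```

```text
time_s: 30.08
ee_pos: [0.5517, -0.2938, 0.1867]
tcp_rot: [-180.0, 0.0, -10.4]
force: [-0.1, 0.0, -2.1]
opening: 0.153
time_s: 30.5
ee_pos: [0.5517, -0.2938, 0.1786]
tcp_rot: [-180.0, 0.0, -10.4]
force: [0.7, 0.3, -0.2]
opening: 0.151
```

```bash
python3 -m jog '[[0,0,0.2,0,0],[0,0,0.2,0,0],[0,0,0.2,0,0],[0,0,0.2,0,0],[0,0,0.2,0,0],[0,0,0.2,0,0],[0,0,0,0,0],[0,0,0,0,0]]'
python3 -m jog '[[0,0,0.1,0,0],[0,0,0.1,0,0],[0,0,0.1,0,0],[0,0,0,0,0],[0,0,0,0,0]]'
```

```text
time_s: 31.17
ee_pos: [0.5518, -0.2938, 0.167]
tcp_rot: [-180.0, 0.0, -10.4]
force: [0.7, 0.5, -1.2]
opening: 0.15
time_s: 31.58
ee_pos: [0.5518, -0.2938, 0.1641]
tcp_rot: [180.0, 0.0, -10.4]
force: [-0.4, 0.2, -1.5]
opening: 0.153
```

```bash
python3 -m jog '[[0,0,0.05,0,0],[0,0,0.05,0,0],[0,0,0,0,0]]'
python3 -m jog '[[0,0,0.05,0,0],[0,0,0.05,0,0],[0,0,0,0,0]]'
python3 -m jog '[[0,0,0.05,0,0],[0,0,0,0,0]]'
```

```text
time_s: 31.83
ee_pos: [0.5519, -0.2938, 0.164]
tcp_rot: [180.0, -0.0, -10.4]
force: [-3.6, 2.6, 6.7]
opening: 0.15
time_s: 32.08
ee_pos: [0.5519, -0.2939, 0.164]
tcp_rot: [180.0, -0.1, -10.4]
force: [-8.3, 4.3, 14.3]
opening: 0.15
time_s: 32.25
ee_pos: [0.5519, -0.2939, 0.164]
tcp_rot: [180.0, -0.1, -10.4]
force: [-9.0, 5.6, 19.0]
opening: 0.148
```

```bash
python3 -m jog '[[0,0,-0.1,0,0],[0,0,0,0.06,0],[0,0,0,0.06,0],[0,0,0,0.06,0],[0,0,0,0.06,0],[0,0,0,0.06,0],[0,0,0,0,0]]'
python3 -c "
from h import *
o=r.get_obs();print(o['moment'],o['force'])"
```

```text
time_s: 32.83
ee_pos: [0.5523, -0.2943, 0.164]
tcp_rot: [180.0, -0.1, -27.8]
force: [-1.0, 0.1, 8.1]
opening: 0.152
[ 0.06625997  0.28406088 -0.1954098 ] [-0.96603786  0.12591676  8.06737124]
```

```bash
python3 -m jog '[[0,0,0,0.09,0],[0,0,0,0.09,0],[0,0,0,0.09,0],[0,0,0,0.09,0],[0,0,0,0.09,0],[0,0,0,0.09,0],[0,0,0,0.09,0],[0,0,0,0.09,0],[0,0,0,0.09,0],[0,0,0,0,0]]'
python3 -c "
from h import *
o=r.get_obs();print(o['moment'],o['force'])"
python3 -m jog '[[0,0,0,0.06,0],[0,0,0,0.06,0],[0,0,0,0.06,0],[0,0,0,0,0]]'
python3 -c "
from h import *
o=r.get_obs();print(o['moment'],o['force'])"
```

```text
time_s: 33.67
ee_pos: [0.5524, -0.2942, 0.164]
tcp_rot: [-179.9, -0.1, -74.4]
force: [0.4, 0.8, 8.9]
opening: 0.147
[ 0.16929     0.13686068 -0.17199497] [0.37980337 0.84353719 8.86345478]
time_s: 34.0
ee_pos: [0.5523, -0.2942, 0.164]
tcp_rot: [-179.9, -0.1, -84.6]
force: [-0.2, -0.5, 8.2]
opening: 0.145
[ 0.09511159  0.17533894 -0.20406135] [-0.20281806 -0.47782169  8.23104854]
```

```bash
for i in 1; do python3 -m jog '[[0,0,0,0.04,0],[0,0,0,0.04,0],[0,0,0,0.03,0],[0,0,0,0,0]]'; python3 -c "
from h import *
o=r.get_obs();print(o['moment'],o['tcp_rot'])"; done
python3 -m jog '[[0,0,0,0.04,0],[0,0,0,0.04,0],[0,0,0,0,0]]'; python3 -c "
from h import *
o=r.get_obs();print(o['moment'],o['tcp_rot'])"
```

```text
time_s: 34.33
ee_pos: [0.5526, -0.2936, 0.164]
tcp_rot: [-179.9, -0.0, -90.7]
force: [1.0, 3.3, 9.5]
opening: 0.147
[0.75415102 0.0370571  0.43054654] [-1.79867057e+02 -3.29451675e-02 -9.06981850e+01]
time_s: 34.58
ee_pos: [0.5526, -0.2934, 0.1641]
tcp_rot: [-179.9, -0.0, -95.2]
force: [0.6, 5.0, 9.4]
opening: 0.15
[0.76554213 0.12999932 2.27034199] [-1.79884551e+02 -4.74029346e-02 -9.51756453e+01]
```

Hard stop reached (moment about z jumped to 2.3 N m at about 80°). Release, withdraw and look.

```bash
python3 -m jog '[[0,0,0,0,5],[0,0,0,0,5],[0,0,0,0,5],[0,0,0,0,5],[0,0,0,0,5],[0,0,0,0,5]]'
python3 -m jog '[[0,0,-1,0,5],[0,0,-2,0,5],[0,0,-3,0,5],[0,0,-3,0,5],[0,0,-3,0,5],[0,3.5,0,0,5],[0,3.5,0,0,5],[0,3.5,0,0,5],[0,3.5,0,0,5],[0,3.5,0,0,5]]'
python3 -c "
from h import *
print(r.get_obs()['ee_pos'])
im,d,p=cap('top','t8.png');w=cloud(d,p);print(im.shape)
q=w[160:215,380:440].reshape(-1,3)
for lo,hi in((.145,.165),(.17,.20)):
    b=q[(q[:,2]>lo)&(q[:,2]<hi)];rr=cv2.minAreaRect((b[:,:2]*1000).astype(np.float32)) if len(b)>4 else None;print(len(b),rr,np.median(b[:,2]))
im2,_,_=cap('side');a=cv2.resize(im2[120:310,240:400,::-1],None,fx=2.5,fy=2.5);b=cv2.resize(im[140:290,215:440,::-1],None,fx=1.7,fy=1.7)
c=np.zeros((475,400+b.shape[1],3),np.uint8);c[:475,:400]=a;c[:b.shape[0],400:]=b;cv2.imwrite('pics/c8.png',c)"
```

```text
time_s: 35.08
ee_pos: [0.5518, -0.2939, 0.1625]
tcp_rot: [180.0, 0.0, -95.2]
force: [0.0, 0.0, -0.1]
opening: 0.59
time_s: 35.92
ee_pos: [0.3759, -0.2774, 0.2832]
tcp_rot: [-180.0, -0.0, -95.2]
force: [-0.0, -1.0, 0.4]
opening: 0.588
[ 0.37593346 -0.27742676  0.28320833]
(400, 640, 3)
690 ((551.2459716796875, -293.84283447265625), (99.80661010742188, 104.0128402709961), 31.098554611206055) 0.15603165442362701
125 ((551.2477416992188, -293.725341796875), (15.014578819274902, 61.19375228881836), 89.48300170898438) 0.18662084246484753
```

View pics/c8.png

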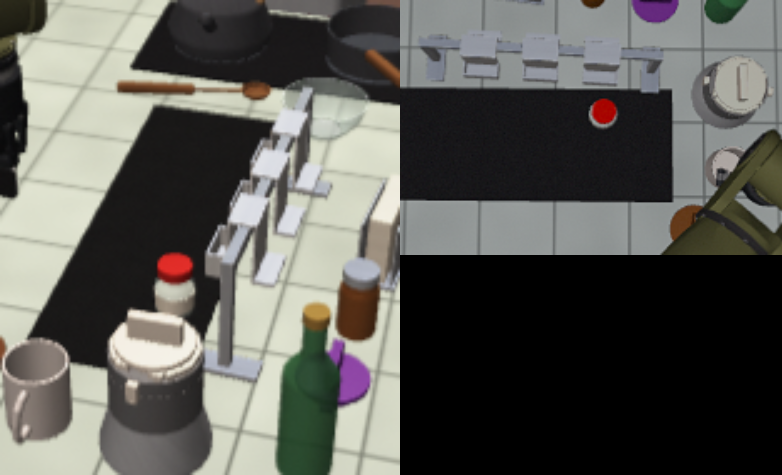

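```bash
python3 -c "
from h import *
print(r.sign_off())"
```

```text
the job is handed in; nothing more can be done
None
```

The job is done and handed in at about 36 s of the 210 s allowed. Only three saddles were on the mat. I hung all three, then fitted the lid on the chopper, pressed it down with about 19 N, and twisted it clockwise to its stop.

- **Saddles:** The last pictures show all three sitting level on the bar, with the walled pockets on the robot's side.
- **Lid height:** The flange top measured 0.156 m against an expected 0.158 m. The camera read every known height about 2 mm low, so the lid is fully down.
- **Lid twist:** The grip bar ended about 80° clockwise of the slot line, and the torque rose sharply there. The gripper turned about 5° past the stop before I released it, but the lid stayed at the stop.
- **Everything else:** The bystanders I could see looked unmoved in the last pictures, though I only measured some of them at the start. The gripper is clear, above and to the robot's side of the chopper. I saw nothing knocked aside during the run, and no check failed.

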